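# Try square onto the brick's corner

## Robot

A 6-joint arm with a two-finger parallel gripper is mounted at the origin on the work surface. World frame = base frame: x ahead of the robot, y to its left, z up, the work surface at z = 0. Lengths are in m, angles in rad, forces in N, time in s.
With the tool pointing down it reaches from about 0.25 to 0.725 m from the base axis. Payload 4 kg.
Tool frame: the origin (TCP) lies at the very end of the fingers, on their centre line; the grasp point (between the pads) lies 19 mm behind it; z points along the fingers, y is the line along which they close (so a half turn about z gives the same grasp; the last joint's range is limited). The gripper opens to 85 mm and grips with 20 to 120 N. Pads are 22 mm wide; open, the fingers measure 114 mm over their backs; the gripper's body (76 mm by 85 mm) begins 54 mm behind the grasp point. The pads swing forward as they close: fully open they stand 13 mm farther back than shut.
Start: joints at [1.278, 0.241, 0.005, 1.335, 0, 1.571], TCP at [0.144, 0.479, 0.231] pointing down, gripper open.
Joint ranges: [-2.72, 2.72], [-1.05, 1.87], [-1.09, 1.28], [-1.99, 2.15], [-1.42, 1.44], [-3.14, 3.14]. Speed limits (rad/s): [2.79, 2.79, 3.14, 3.14, 3.14, 3.14].

## Interface

Orientations are given as a unit quaternion [x, y, z, w].
In Python, from workcell import * gives the robot as it stands. The module is installed in compiled form; this text tells all that it offers.
- The arm moves only by the tool send_rows, never from a script. Its argument "steps" is text: rows parted by semicolons, each of 7 numbers parted by spaces: the opening, from -1 (shut) to 1 (fully open), then the shift along the world's x, y, z in m, then the turn, a rotation vector about the world's x, y, z in rad. A call has exactly 5 rows; each row shifts and turns the commanded pose from where the row before left it; what a row does not reach is not made up. A row lasts 1/12 s, in which the tool goes at most 41.7 mm and 7.16 degrees, less where a joint would pass 70% of its speed; a pose out of reach is approached as far as the arm can. A call is refused whole if a number of a shift passes 0.0417 or a number of a turn 0.125, either way. A call with a gripper value outside its range is refused whole. The fingers move at their own pace and stop on an object; the grip force is fixed at half the most. Time passes only in rows, so rows that do not move let the fingers close, or fill a call up. It gives the time, the measured TCP pose, the force, the opening and the grip force at its end, in the units of the state.
- get_obs(): the state, without advancing time (a new reading comes with each control period).
- camera(name): name is "scene" or "top" or "wrist"; returns a dict with "frame" (420x560x3 uint8, red, green, blue), "range_z" (420x560 float32, m along the optical axis (not along the pixel's ray), 0 where there is no reading), "camera_matrix" (3x3 intrinsics, pixels), "extrinsics" (4x4, takes a point from world to camera coordinates); the wrist camera has in their place "T_tool_cam" (4x4, takes a point from camera to tool coordinates, whose origin is the TCP and whose axes are the flange's). Camera axes: x right, y down, z forward; pixel columns grow to the right and rows downward; lengths in m; the calibration is good to about 2 mm. A picture is of the moment at which its call begins: read the wrist's pose just before it.
- job_done(): hands the job in; it is judged then, once.
The state is a dict: "clock": time; "joint_pos": joint angles; "joint_vel": joint speeds; "tau": joint torques, N m; "eef_pos": TCP position; "tool_rot": TCP orientation; "ft_force": force on the tool from outside, world axes, zero at the start; "ft_torque": the same for the moment, N m; "grip_width": finger opening in m; "grasp_force": force on a finger pad.
Only numpy, scipy, OpenCV 4.12 (cv2) and the standard library are available. Lean on these libraries where they do the work, as an engineer would, in place of code of your own. Each camera call takes 0.05 s, during which the arm holds its last target. There are 200 camera calls.

## Task

Check the corner of the brick with the try square before it goes to the press: slide the square over the bench, without lifting it, until the brick's nearest right-hand corner (as seen from the robot) sits fully home in the square's inner corner, with the thick stock flush along the brick's near long side and the blade flush along its right-hand end. Leave the square lying there, and leave the brick and the other things on the bench where they are.

Things in the scene. Friction and masses are not known exactly. Their poses are not given: they have to be found in the camera images.
- brick: fireclay brick sample lying flat on the bench, a plain block 100 mm (its x) by 200 mm (its y, the long way) by 52 mm high, about 2.2 kg, loose. Origin: centre of its underside, at bench height. Its -x face is the near long side (towards the robot), its -y face is the right-hand end.
- brick_corner (a point): the foot of the brick's near right-hand vertical edge, at (-50, -100, 0) mm in the brick's frame; axes parallel to the brick's. When the job is done the square's origin lies here and their axes agree.
- square: L-shaped steel try square lying flat, loose, 0.55 kg. Origin: inner corner, on the underside; z up. Stock: thick dark bar 24 mm high, x -28 to 0, y -32 to 140 mm, inner face x = 0, outer face x = -28. Blade: bright flat bar 10 mm high, x 0 to 125, y -32 to 0 mm, inner edge y = 0. Stock's end and blade's outer edge are one flat face, y = -32. Centre of mass near (17, 25) mm.
- stock_end (a point): far end of the stock's inner face, on the underside: (0, 140, 0) mm in the square's frame
- blade_end (a point): far end of the blade's inner edge, on the underside: (125, 0, 0) mm in the square's frame
- spacer_plate: bystander: zinc-plated steel plate 100 x 150 x 12 mm, left of the brick; origin: centre of its underside
- rubber_pad: bystander: rubber pad 120 x 120 x 10 mm, at the left, nearer the robot; origin: centre of its underside
- shim_block: bystander: aluminium block 60 x 40 x 30 mm, at the right; origin: centre of its underside
Things that resemble listed ones, but are neither listed nor needed, are in the scene too. Leave any orange or pink look-alike of the brick alone. Of the things shaped like the square, the steel one is meant.

How it is judged:
By the outcome, as a careful person would: the job done as asked, in the order asked, and still so for the second after the job is handed in, with the robot touching nothing.
It also fails if it takes over 54 s, if anything falls off the work surface, if the arm or the gripper's body presses on something with over 40 N, if the wrist force passes 120 N, or if a joint passes its speed limit or range.

## Working session

There is one attempt and no reset: what is moved stays moved. The work goes in short steps, Python scripts to look and compute and a tool call to move; the robot and the scene stay as the last step left them, time stands still between calls to the robot, and variables do not carry over. Pictures are saved under pics/ and viewed, at most 10 in all, crops included, and the job is handed in when it is done.

Besides the shell and the picture viewer there is one more tool, called after "Call:" in YAML: its name, and indented under it one key for each argument. send_rows: Moves the arm, as the interface text tells. Its arguments: {"type":"object","properties":{"steps":{"type":"string"}},"required":["steps"]}

```bash
mkdir -p pics
cat > h.py <<'E'
from workcell import *
import numpy as np, cv2
def snap(n,f):
    c=camera(n); cv2.imwrite('pics/'+f,cv2.cvtColor(c['frame'],cv2.COLOR_RGB2BGR)); np.savez('pics/'+f+'.npz',**c); return c
def ray(c,u,v,z):
    "pixel -> world at height z"
    K=c['camera_matrix'];E=c['extrinsics'];R=E[:3,:3];t=E[:3,3]
    o=-R.T@t; d=R.T@np.linalg.inv(K)@[u,v,1]; return o+d*(z-o[2])/d[2]
def pt(c,u,v):
    K=c['camera_matrix'];E=c['extrinsics'];z=c['range_z'][int(v),int(u)]
    return E[:3,:3].T@(np.linalg.inv(K)@[u,v,1]*z-E[:3,3])
E
python3 - <<'E'
from h import *
for n in('scene','top'):
    c=snap(n,n+'1.png'); print(n,c['camera_matrix'],c['extrinsics'])
print(get_obs())
E
```

```text
scene [[388.26831187   0.         279.76097453]
 [  0.         388.26831187 202.30624929]
 [  0.           0.           1.        ]] [[ 0.20852147  0.9779617   0.01047457 -0.10017958]
 [ 0.5944142  -0.11822183 -0.7954215  -0.28960002]
 [-0.77665344  0.17208869 -0.60596611  1.70498893]
 [ 0.          0.          0.          1.        ]]
top [[442.56240127   0.         276.94775508]
 [  0.         442.56240127 207.36875859]
 [  0.           0.           1.        ]] [[ 0.01635274 -0.99976921  0.01393247 -0.04627517]
 [-0.99813116 -0.01714333 -0.05865398  0.53830101]
 [ 0.05887929 -0.01294727 -0.99818114  1.44074122]
 [ 0.          0.          0.          1.        ]]
{'clock': 0.1, 'joint_pos': array([ 1.27801337e+00,  2.41374164e-01,  3.86265551e-03,  1.33513709e+00,
       -1.87526080e-05,  1.57082096e+00]), 'joint_vel': array([ 0.00086882, -0.00181844,  0.00394858, -0.00040293, -0.00025894,
        0.00117616]), 'tau': array([ 3.20458412e-04, -3.73137653e+01,  2.53010452e+01,  1.08336448e-02,
        5.63916512e-05,  8.76373321e-06]), 'eef_pos': array([0.14415887, 0.47820465, 0.2304851 ]), 'tool_rot': array([ 1.45881277e-01,  9.89301670e-01, -9.17599189e-04, -1.25807371e-04]), 'ft_force': array([0.21798788, 0.2138484 , 0.30705201]), 'ft_torque': array([-0.00275444, -0.0015932 , -0.00859646]), 'grasp_force': 0.0, 'grip_width': 0.0858150645214504}
```

View pics/top1.png

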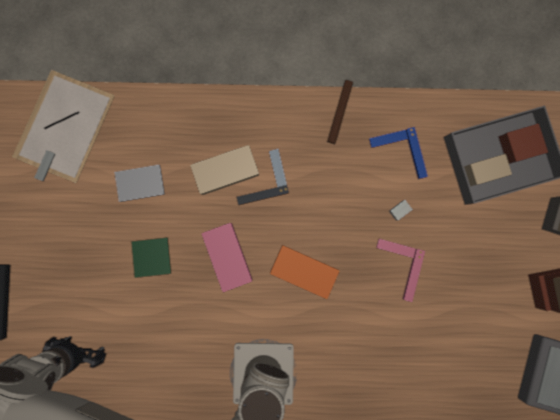

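View pics/scene1.png

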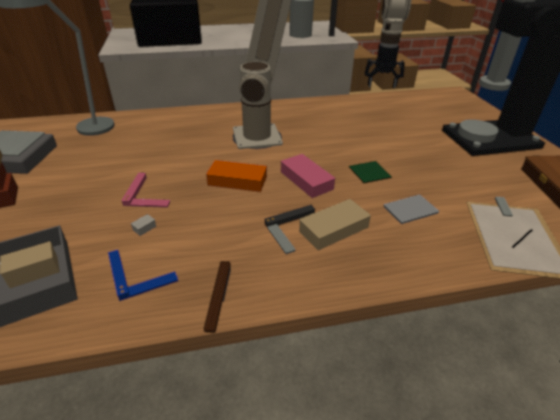

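The top view shows these candidates for the square: steel, dark stock at (262,195) with bright blade at (278,168); blue at (405,150); pink at (405,265). I choose the steel one. The brick candidates are fireclay at (225,170), pink at (227,257), orange at (305,271) and a cream block in the tray at (490,170). I choose the loose fireclay brick at (225,170), which has the spacer on its left. I'll check both choices in one crop.

Run:
```python
import cv2
for n,(x,y) in dict(top=(185,130),scene=(250,185)).items():
    i=cv2.imread(f'pics/{n}1.png')[y:y+90,x:x+120]; i=cv2.resize(i,None,fx=6.5,fy=6.5,interpolation=cv2.INTER_CUBIC)
    cv2.imwrite(f'pics/{n}1c.png',i)
```

```text
(no output)
```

View pics/top1c.png

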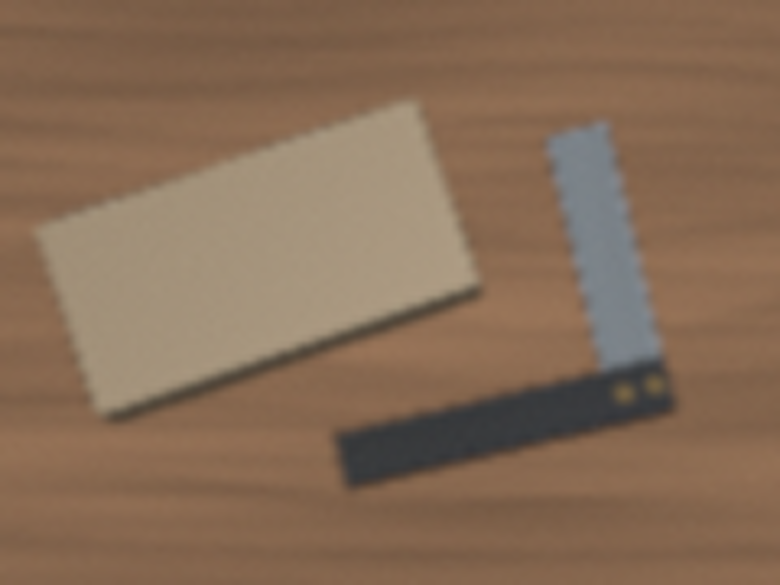

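View pics/scene1c.png

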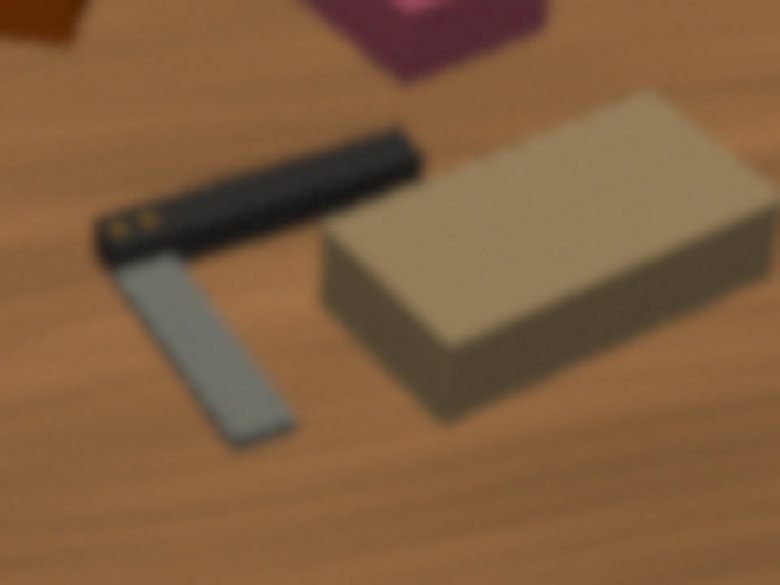

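The crop confirms the steel square: dark stock with two brass pins, bright blade. The cream brick's near right-hand corner is at crop (482,290). Next I fit the poses from the corner pixels.

```bash
cat >> h.py <<'E'
def ld(f):
    return dict(np.load('pics/'+f+'.npz'))
def full(p,o,s=6.5): return (np.array(p,float)+.5)/s-.5+np.array(o)
def tri(cs,ps):
    P=[c['camera_matrix']@c['extrinsics'][:3] for c in cs]
    X=cv2.triangulatePoints(P[0],P[1],np.array(ps[0],float).reshape(2,1),np.array(ps[1],float).reshape(2,1)); return (X[:3]/X[3]).ravel()
def fit2(M,W):
    "2D rigid fit model->world (mm,m): x,y,yaw,resid mm"
    M=np.array(M)/1000;W=np.array(W)[:,:2];m=M.mean(0);w=W.mean(0)
    A=(M-m);B=(W-w);a=np.arctan2((A[:,0]*B[:,1]-A[:,1]*B[:,0]).sum(),(A*B).sum())
    R=np.array([[np.cos(a),-np.sin(a)],[np.sin(a),np.cos(a)]]);t=w-R@m
    return t,a,np.round((W-(M@R.T+t))*1000,1)
E
python3 - <<'E'
from h import *
T=ld('top1.png');S=ld('scene1.png');np.set_printoptions(precision=4,suppress=True)
ot,os=(185,130),(250,185)
pairs={'brickNR':((482,290),(325,228)),'brickFR':((417,98),(450,347)),'brickNL':((102,418),(650,90)),'stkendin':((335,433),(420,158)),'stkendout':((350,489),(400,130)),'stkcornerout':((676,410),(98,218)),'bladeendin':((548,138),(295,425)),'bladeendout':((607,120),(237,445))}
for k,(a,b) in pairs.items(): print(k,tri((T,S),(full(a,ot),full(b,os))), pt(T,*full(a,ot)))
W=[ray(T,*full(p,ot),.052) for p in((482,290),(417,98),(102,418),(35,230))]
b=fit2([(-50,-100),(50,-100),(-50,100),(50,100)],W);print('brick',b)
W=[ray(T,*full(p,ot),.024) for p in((335,433),(350,489),(676,410))]+[ray(T,*full(p,ot),.010) for p in((548,138),(607,120))]
s=fit2([(0,140),(-28,140),(-28,-32),(125,0),(125,-32)],W);print('sq',s)
R=lambda a:np.array([[np.cos(a),-np.sin(a)],[np.sin(a),np.cos(a)]])
print('corner',b[0]+R(b[1])@[-.05,-.1],'grip',s[0]+R(s[1])@[-.014,-.016], np.degrees([b[1],s[1]]))
# inner/top depth
print(pt(T,*full((250,260),ot)),pt(T,*full((500,420),ot)),pt(T,*full((610,250),ot)),pt(T,*full((560,520),ot)))
E
```

```text
brickNR [0.6439 0.0249 0.047 ] [0.6461 0.0244 0.0286]
brickFR [0.7388 0.0581 0.0511] [ 0.7492  0.0607 -0.0011]
brickNL [0.5762 0.2106 0.0511] [0.5762 0.2102 0.0502]
stkendin [0.5727 0.0961 0.0228] [ 0.5756  0.0998 -0.0084]
stkendout [0.5453 0.0904 0.0205] [0.5449 0.0891 0.0223]
stkcornerout [ 0.5878 -0.0733  0.0236] [ 0.5875 -0.0745  0.0247]
bladeendin [ 0.7282 -0.0074  0.0062] [ 0.7294 -0.0073  0.0001]
bladeendout [ 0.7378 -0.037   0.0087] [ 0.7389 -0.0376  0.0024]
brick (array([0.6566, 0.1342]), np.float64(0.3511361772668697), array([[-1.1,  0.5],
       [ 0.6,  0.3],
       [ 0.8, -1. ],
       [-0.3,  0.2]]))
sq (array([ 0.6073, -0.0382]), np.float64(0.25316557700503983), array([[ 0.7, -0.2],
       [-0.4, -1.3],
       [-0.6,  1.7],
       [-0.8, -0.5],
       [ 1.1,  0.4]]))
corner [0.644  0.0231] grip [ 0.5977 -0.0572] [20.1186 14.5053]
[0.6561 0.1391 0.0499] [0.5808 0.0142 0.0257] [ 0.67   -0.04    0.0126] [ 0.5323 -0.0169 -0.0014]
```

Call:
send_rows:
  steps: "1 0.0227 -0.0268 -0.003 0 0 -0.1025;1 0.0227 -0.0268 -0.003 0 0 -0.1025;1 0.0227 -0.0268 -0.003 0 0 -0.1025;1 0.0227 -0.0268 -0.003 0 0 -0.1025;1 0.0227 -0.0268 -0.003 0 0 -0.1025"

```text
clock: 0.52
eef_pos: [0.2582, 0.3432, 0.2158]
tool_rot: [0.394, 0.919, -0.0, -0.0]
ft_force: [0.2, 0.4, 0.7]
grip_width: 0.0859
grasp_force: 0.0
```

Call:
send_rows:
  steps: "1 0.0227 -0.0268 -0.003 0 0 -0.1025;1 0.0227 -0.0268 -0.003 0 0 -0.1025;1 0.0227 -0.0268 -0.003 0 0 -0.1025;1 0.0227 -0.0268 -0.003 0 0 -0.1025;1 0.0227 -0.0268 -0.003 0 0 -0.1025"

```text
clock: 0.93
eef_pos: [0.3718, 0.2091, 0.2009]
tool_rot: [0.614, 0.789, -0.0, -0.0]
ft_force: [0.2, 0.5, 0.8]
grip_width: 0.0856
grasp_force: 0.0
```

Call:
send_rows:
  steps: "1 0.0227 -0.0268 -0.003 0 0 0;1 0.0227 -0.0268 -0.003 0 0 0;1 0.0227 -0.0268 -0.003 0 0 0;1 0.0227 -0.0268 -0.003 0 0 0;1 0.0227 -0.0268 -0.003 0 0 0"

```text
clock: 1.35
eef_pos: [0.4853, 0.0751, 0.1858]
tool_rot: [0.612, 0.791, -0.0, -0.0]
ft_force: [0.6, 0.7, -0.7]
grip_width: 0.0852
grasp_force: 0.0
```

Call:
send_rows:
  steps: "1 0.0227 -0.0268 -0.003 0 0 0;1 0.0227 -0.0268 -0.003 0 0 0;1 0.0227 -0.0268 -0.003 0 0 0;1 0 0 0 0 0 0;1 0 0 0 0 0 0"

```text
clock: 1.77
eef_pos: [0.553, -0.0052, 0.1759]
tool_rot: [0.614, 0.79, -0.001, -0.001]
ft_force: [-0.8, 0.5, 0.1]
grip_width: 0.0855
grasp_force: 0.0
```

Wrist view from here, to refine both poses.

Run:
```python
from h import *
from scipy.spatial.transform import Rotation as Ro
o=get_obs(); c=camera('wrist'); T=np.eye(4);T[:3,:3]=Ro.from_quat(o['tool_rot']).as_matrix();T[:3,3]=o['eef_pos']
c['extrinsics']=np.linalg.inv(T@c['T_tool_cam']); np.savez('pics/w1.png.npz',**c)
cv2.imwrite('pics/w1.png',cv2.resize(cv2.cvtColor(c['frame'],cv2.COLOR_RGB2BGR),(800,600),interpolation=cv2.INTER_CUBIC)); print(c['T_tool_cam'])
```

```text
[[-7.66096294e-04 -9.61368531e-01 -2.75263437e-01  6.92149594e-02]
 [ 9.99999706e-01 -7.25734699e-04 -2.48480391e-04 -1.38291086e-04]
 [ 3.91130008e-05 -2.75263546e-01  9.61368805e-01 -1.41377239e-01]
 [ 0.00000000e+00  0.00000000e+00  0.00000000e+00  1.00000000e+00]]
```

View pics/w1.png

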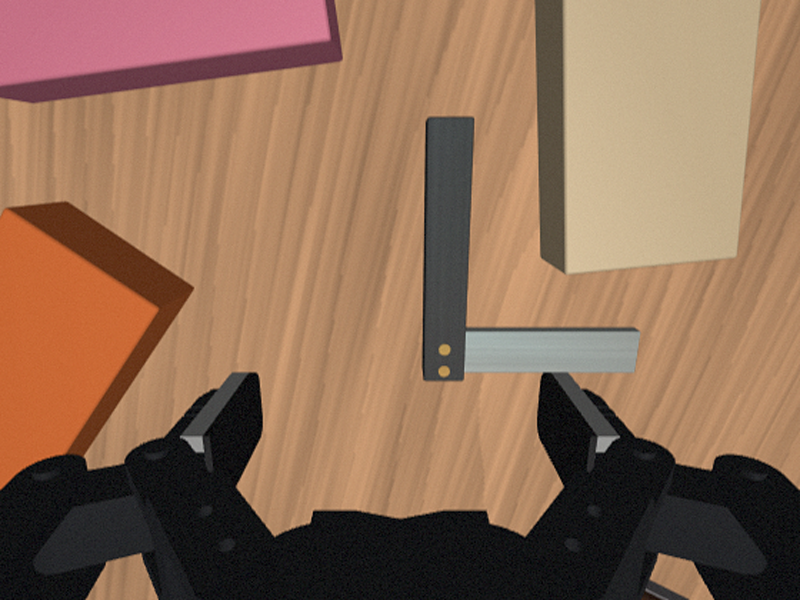

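Run:
```python
from h import *
W_=ld('w1.png');np.set_printoptions(precision=4,suppress=True)
f=lambda p:(np.array(p)+.5)/800*560-.5
R=lambda a:np.array([[np.cos(a),-np.sin(a)],[np.sin(a),np.cos(a)]])
W=[ray(W_,*f(p),.024) for p in((474,117),(427,118),(424,379.5))]+[ray(W_,*f(p),.010) for p in((637.5,331),(634,373))]
s=fit2([(0,140),(-28,140),(-28,-32),(125,0),(125,-32)],W);print('sq',s,np.degrees(s[1]))
NR,FR,N2=[ray(W_,*f(p),.052)[:2] for p in((567,273),(737,257),(564,20))]
B0,B2=[ray(W_,*f(p),0)[:2] for p in((541,257),(537,20))]
an=lambda d:np.degrees(np.arctan2(d[1],d[0]))
print('brickNR',NR,'foot',B0,'yaws',an(FR-NR),an(N2-NR)-90,an(B2-B0)-90, np.linalg.norm(FR-NR))
print('grip',s[0]+R(s[1])@[-.014,-.017])
```

```text
sq (array([ 0.6054, -0.0366]), np.float64(0.2479824319697877), array([[ 0.5, -0.8],
       [ 1. , -1.3],
       [ 1. ,  2. ],
       [-2.2, -0.2],
       [-0.2,  0.3]])) 14.208346745258893
brickNR [0.6452 0.0265] foot [0.6453 0.0259] yaws 19.860131710280125 20.547276470453824 19.967940610028933 0.09745385293135041
grip [ 0.596  -0.0565]
```

Call:
send_rows:
  steps: "1 0.0218 -0.0258 0 0 0 0;1 0.0217 -0.0258 -0.02 0 0 0;1 0 0 -0.035 0 0 0;1 0 0 -0.035 0 0 0;1 0 0 -0.02 0 0 0"

```text
clock: 2.23
eef_pos: [0.5936, -0.054, 0.0637]
tool_rot: [0.612, 0.791, -0.001, -0.002]
ft_force: [-0.7, -0.4, -0.6]
grip_width: 0.0855
grasp_force: 0.0
```

Call:
send_rows:
  steps: "1 0 0 -0.02 0 0 0;1 0 0 -0.02 0 0 0;1 0 0 -0.008 0 0 0;1 0 0 0 0 0 0;1 0 0 0 0 0 0"

```text
clock: 2.65
eef_pos: [0.5961, -0.0544, 0.0198]
tool_rot: [0.612, 0.791, -0.0, -0.0]
ft_force: [0.4, 0.1, 1.0]
grip_width: 0.0851
grasp_force: 0.0
```

Call:
send_rows:
  steps: "1 0 -0.002 -0.006 0 0 0;0 0 0 0 0 0 0;0 0 0 0 0 0 0;0 0 0 0 0 0 0;0 0 0 0 0 0 0"

```text
clock: 3.07
eef_pos: [0.5968, -0.0574, 0.0139]
tool_rot: [0.612, 0.791, 0.0, 0.0]
ft_force: [-0.2, -0.7, -0.2]
grip_width: 0.0426
grasp_force: 0.0
```

Run:
```python
from h import *
c=camera('wrist'); cv2.imwrite('pics/w2.png',cv2.cvtColor(c['frame'],cv2.COLOR_RGB2BGR)); print(get_obs()['eef_pos'])
```

```text
[ 0.59675057 -0.05740355  0.01381006]
```

View pics/w2.png

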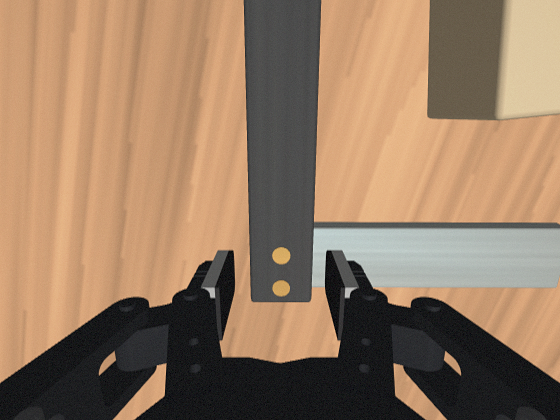

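The fingers straddle the stock's pinned end, at about columns 225 and 335 around the stock at 250–312, with the inner finger over the blade. I'll close.

Call:
send_rows:
  steps: "-0.2 0 0 0 0 0 0;-1 0 0 0 0 0 0;-1 0 0 0 0 0 0;-1 0 0 0 0 0 0;-1 0 0 0 0 0 0"

```text
clock: 3.53
eef_pos: [0.5969, -0.0573, 0.0139]
tool_rot: [0.612, 0.791, 0.0, 0.0]
ft_force: [-0.2, 0.7, 4.8]
grip_width: 0.0263
grasp_force: 60.8
```

Call:
send_rows:
  steps: "-1 0 0 0 0 0 0.034;-1 0 0 0 0 0 0.034;-1 0.004 0.006 0 0 0 0.033;-1 0.006 0.008 0 0 0 0;-1 0.006 0.008 0 0 0 0"

```text
clock: 3.95
eef_pos: [0.6115, -0.0375, 0.0139]
tool_rot: [0.572, 0.82, -0.002, 0.0]
ft_force: [-4.5, -6.2, 7.7]
grip_width: 0.0265
grasp_force: 61.2
```

Call:
send_rows:
  steps: "-1 0.006 0.008 0 0 0 0;-1 0.006 0.008 0 0 0 0;-1 0.004 0.006 0 0 0 0;-1 0.003 0.004 0 0 0 0;-1 0 0 0 0 0 0"

```text
clock: 4.37
eef_pos: [0.6315, -0.01, 0.0139]
tool_rot: [0.571, 0.821, -0.001, 0.001]
ft_force: [-1.4, -3.3, 6.7]
grip_width: 0.0266
grasp_force: 61.0
```

Run:
```python
from h import *
from scipy.spatial.transform import Rotation as Ro
c=snap('top','t2.png'); i=cv2.cvtColor(c['frame'],cv2.COLOR_RGB2BGR)[130:220,185:305]
o=get_obs(); w=camera('wrist'); T=np.eye(4);T[:3,:3]=Ro.from_quat(o['tool_rot']).as_matrix();T[:3,3]=o['eef_pos']
w['extrinsics']=np.linalg.inv(T@w['T_tool_cam']); np.savez('pics/w3.png.npz',**w)
j=cv2.cvtColor(w['frame'],cv2.COLOR_RGB2BGR)
cv2.imwrite('pics/w3.png',cv2.resize(j,(800,600),interpolation=cv2.INTER_CUBIC)); print(o['eef_pos'],np.degrees(2*np.arctan2(*o['tool_rot'][[1,0]])-np.pi/2),o['grip_width'])
```

```text
[ 0.63146059 -0.01000476  0.01395029] 20.296272817137435 0.026407069496600794
```

View pics/w3.png

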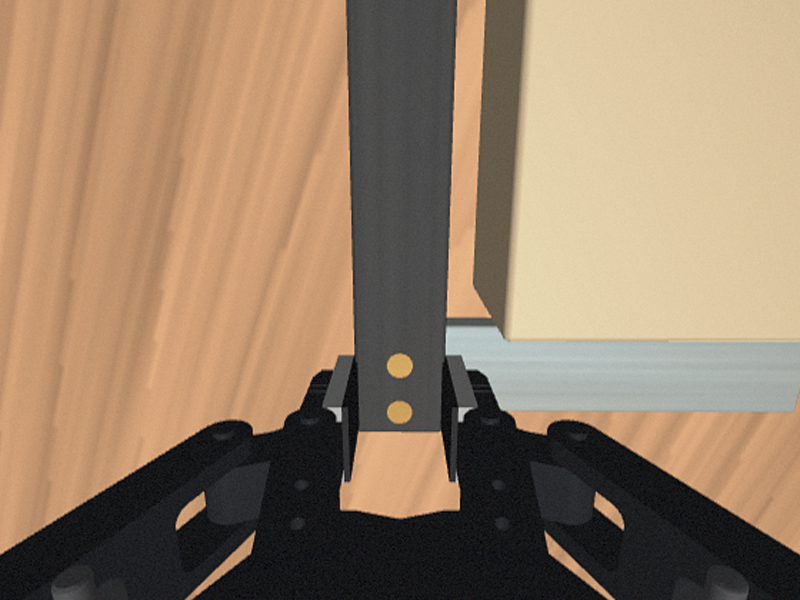

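Run:
```python
from h import *
W_=ld('w3.png');np.set_printoptions(precision=4,suppress=True)
f=lambda p:(np.array(p)+.5)/800*560-.5
r=lambda p,z:ray(W_,*f(p),z)[:2]
an=lambda a,b:np.degrees(np.arctan2(*(b-a)[::-1]))
Bc=r((474,285),0);Bt=r((508,340),.052)
S1,S2=r((457.5,5),.024),r((445,320),.024)
print('brick foot',Bc,'top',Bt,'yaw foot',an(Bc,r((486,5),0))-90,'top',an(Bt,r((525,5),.052))-90,'end',an(Bt,r((790,341),.052)))
print('stock yaw',an(S2,S1)-90,'blade in',an(r((450,326),.01),r((495,327),.01)),'out',an(r((500,410),.01),r((790,411),.01)))
a=np.radians(20);ex=np.array([np.cos(a),np.sin(a)]);ey=np.array([-ex[1],ex[0]])
for B in(Bc,Bt): print('gap x mm',(B-S2)@ex*1e3,'y in',(B-r((470,326),.01))@ey*1e3,'y via outer',(B-r((500,410.5),.01))@ey*1e3-32,(B-r((400,431),.024))@ey*1e3-32)
```

```text
brick foot [0.6452 0.0261] top [0.6452 0.0262] yaw foot 20.414140139038494 top 21.229174190906278 end 20.058609222110103
stock yaw 19.6500406562794 blade in 18.9255918508318 out 20.065539876675107
gap x mm 12.048440995293872 y in 11.372741810249785 y via outer 10.500967610633502 9.99610630059729
gap x mm 12.151020687269082 y in 11.483486504202567 y via outer 10.611712304586291 10.106850994550072
```

Call:
send_rows:
  steps: "-1 0.002 0.0035 0 0 0 0;-1 0.002 0.0035 0 0 0 0;-1 0.0018 0.0036 0 0 0 0;-1 0 0 0 0 0 0;-1 0 0 0 0 0 0"

```text
clock: 4.88
eef_pos: [0.637, -0.0001, 0.0139]
tool_rot: [0.572, 0.82, -0.001, 0.001]
ft_force: [-0.8, -3.8, 6.6]
grip_width: 0.026
grasp_force: 61.0
```

Call:
send_rows:
  steps: "-1 0.0005 0.0002 0 0 0 0;-1 0.0005 0.0002 0 0 0 0;-1 0 0 0 0 0 0;-1 0 0 0 0 0 0;-1 0 0 0 0 0 0"

```text
clock: 5.3
eef_pos: [0.6371, -0.0001, 0.0139]
tool_rot: [0.572, 0.82, -0.002, 0.0]
ft_force: [-4.7, -4.8, 8.7]
grip_width: 0.0264
grasp_force: 61.2
```

Call:
send_rows:
  steps: "-1 0.0005 0.0002 0 0 0 0;-1 0.0005 0.0002 0 0 0 0;-1 0 0 0 0 0 0;-1 0 0 0 0 0 0;-1 0 0 0 0 0 0"

```text
clock: 5.72
eef_pos: [0.6372, 0.0, 0.0139]
tool_rot: [0.572, 0.82, -0.003, -0.0]
ft_force: [-6.2, -5.5, 9.0]
grip_width: 0.026
grasp_force: 61.4
```

Call:
send_rows:
  steps: "-1 0.0005 0.0002 0 0 0 0;-1 0.0005 0.0002 0 0 0 0;-1 0 0 0 0 0 0;-1 0 0 0 0 0 0;-1 0 0 0 0 0 0"

```text
clock: 6.13
eef_pos: [0.6383, 0.0007, 0.0139]
tool_rot: [0.572, 0.82, -0.003, -0.0]
ft_force: [-6.8, -5.4, 9.3]
grip_width: 0.0262
grasp_force: 61.4
```

Call:
send_rows:
  steps: "-1 0 0 0.0006 0 0 0;-1 0 0 0 0 0 0;-1 0.0005 0.0002 0 0 0 0;-1 0 0 0 0 0 0;-1 0 0 0 0 0 0"

```text
clock: 6.55
eef_pos: [0.6386, 0.0011, 0.0139]
tool_rot: [0.572, 0.82, -0.003, -0.001]
ft_force: [-5.7, -4.8, 7.7]
grip_width: 0.0261
grasp_force: 61.1
```

Run:
```python
from h import *
from scipy.spatial.transform import Rotation as Ro
o=get_obs(); w=camera('wrist'); T=np.eye(4);T[:3,:3]=Ro.from_quat(o['tool_rot']).as_matrix();T[:3,3]=o['eef_pos']
w['extrinsics']=np.linalg.inv(T@w['T_tool_cam']); np.savez('pics/w4.png.npz',**w)
j=cv2.cvtColor(w['frame'],cv2.COLOR_RGB2BGR)
cv2.imwrite('pics/w4.png',cv2.resize(j[0:300,200:480],None,fx=2,fy=2,interpolation=cv2.INTER_CUBIC)); print(o['eef_pos'],o['ft_force'],o['ft_torque'])
```

```text
[0.63855794 0.0010707  0.01390995] [-5.73603039 -4.801287    7.72808734] [-0.85582712  0.93190792  0.09365537]
```

View pics/w4.png

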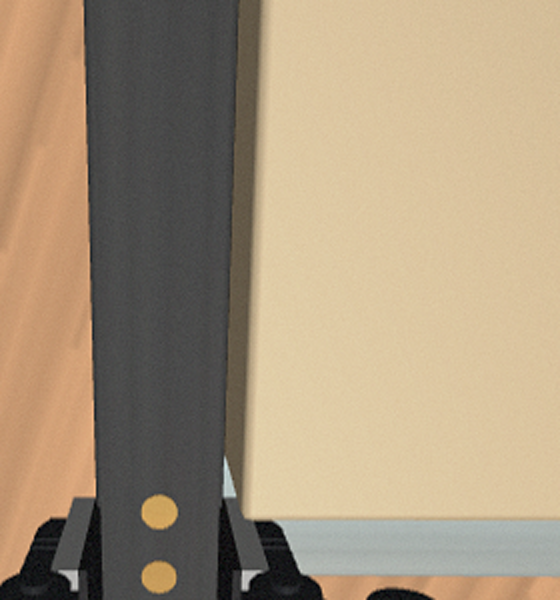

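```bash
cat > m.py <<'E'
from h import *
import sys
def meas(name,org,sc,p):
    W_=ld(name); f=lambda q:(np.array(q)+.5)/sc-.5+np.array(org)
    r=lambda q,z:ray(W_,*f(q),z)[:2]
    an=lambda a,b:np.degrees(np.arctan2(*(b-a)[::-1]))
    Bt,B2=r(p['bc'],.052),r(p['b2'],.052);S1,S2=r(p['s1'],.024),r(p['s2'],.024)
    a=np.radians(20.2);ex=np.array([np.cos(a),np.sin(a)]);ey=np.array([-ex[1],ex[0]])
    print('brick corner',Bt,'yaw',an(Bt,B2)-90,'stock yaw',an(S1,S2)-90,'gapx at s1,s2',(Bt-S1)@ex*1e3,(B2-S2)@ex*1e3)
    for k in('o1','o2'): print('gapy',(Bt-r(p[k],.01))@ey*1e3-32)
    print('end yaw',an(Bt,r(p['b3'],.052)),'blade yaw',an(r(p['o1'],.01),r(p['o2'],.01)))
E
python3 - <<'E'
from m import *
meas('w4.png',(200,0),2,dict(bc=(246,517),b2=(263.5,5),b3=(555,519),s1=(221,455),s2=(239,5),o1=(320,574),o2=(550,576)))
E
```

```text
brick corner [0.64497077 0.0266017 ] yaw 20.51456147464313 stock yaw 19.541674717853752 gapx at s1,s2 1.9440731798415083 0.5502616605909824
gapy 2.7840499212781893
gapy 3.1575782828452787
end yaw 19.946118308425483 blade yaw 19.824515381193606
```

Call:
send_rows:
  steps: "-1 0 0 0 0 0 0.012;-1 -0.0004 0.001 0 0 0 0;-1 -0.0003 0.001 0 0 0 0;-1 0 0 0 0 0 0;-1 0 0 0 0 0 0"

```text
clock: 7.02
eef_pos: [0.6391, 0.0013, 0.0139]
tool_rot: [0.568, 0.823, -0.003, 0.001]
ft_force: [-3.0, -8.3, 5.3]
grip_width: 0.0264
grasp_force: 60.8
```

Call:
send_rows:
  steps: "-1 0.0001 0.0007 0 0 0 0;-1 0.0001 0.0007 0 0 0 0;-1 0 0 0 0 0 0;-1 0 0 0 0 0 0;-1 0 0 0 0 0 0"

```text
clock: 7.43
eef_pos: [0.639, 0.0014, 0.0139]
tool_rot: [0.568, 0.823, -0.004, 0.001]
ft_force: [-3.7, -10.6, 5.2]
grip_width: 0.0262
grasp_force: 60.9
```

Run:
```python
from h import *
from scipy.spatial.transform import Rotation as Ro
np.set_printoptions(precision=1,suppress=True)
o=get_obs(); w=camera('wrist'); T=np.eye(4);T[:3,:3]=Ro.from_quat(o['tool_rot']).as_matrix();T[:3,3]=o['eef_pos']
w['extrinsics']=np.linalg.inv(T@w['T_tool_cam']); np.savez('pics/w5.png.npz',**w)
j=cv2.cvtColor(w['frame'],cv2.COLOR_RGB2BGR)
cv2.imwrite('pics/w5.png',cv2.resize(j[100:320,220:480],None,fx=3,fy=2.7,interpolation=cv2.INTER_CUBIC)) if 0 else None
a=np.radians(20.2);ex=np.array([np.cos(a),np.sin(a)]);ey=np.array([-ex[1],ex[0]])
g=w['frame'].astype(int).sum(2)
for v in range(250,300,3):
  row=[]
  for u in(328,334,340,346,352):
    P=pt(w,u,v); d=P[:2]-[.6452,.0263]; row.append('%4.0f %4.0f z%3.0f c%3d|'%(d@ex*1e3,d@ey*1e3,P[2]*1e3,g[v,u]))
  print(v,*row)
print(o['ft_force'],o['ft_torque'],o['eef_pos'])
```

```text
250    2    4 z 52 c598|    4    3 z 51 c602|    6    3 z 50 c601|    8    3 z 50 c601|   10    3 z 50 c593|
253    2    2 z 51 c592|    4    3 z 51 c608|    6    2 z 51 c603|    8    2 z 51 c604|   10    3 z 51 c592|
256    2    1 z 51 c600|    4    1 z 51 c607|    6    2 z 51 c603|    8    2 z 52 c600|   10    2 z 52 c594|
259    2    0 z 51 c575|    4    0 z 50 c576|    6    0 z 51 c569|    9    0 z 50 c580|   10    0 z 51 c573|
262    7  -15 z 23 c102|    9  -14 z 24 c 96|   15  -21 z  9 c570|   18  -21 z  9 c529|   21  -21 z  9 c533|
265    5  -10 z 34 c141|    9  -14 z 26 c 70|   11  -14 z 26 c 67|   18  -23 z  8 c530|   21  -23 z  9 c532|
268    5  -11 z 36 c248|    9  -15 z 29 c 47|   11  -14 z 29 c 62|   18  -24 z  9 c518|   21  -24 z  9 c525|
271    4  -10 z 39 c240|    8  -14 z 33 c 49|   10  -14 z 32 c 64|   18  -26 z  9 c542|   21  -26 z  9 c532|
274    4  -10 z 42 c218|    8  -15 z 34 c102|   10  -14 z 34 c 86|   18  -28 z  9 c530|   21  -28 z  9 c523|
277    3  -10 z 45 c236|    7  -14 z 38 c 49|   10  -14 z 37 c 90|   12  -14 z 37 c299|   22  -30 z  8 c518|
280    3  -10 z 47 c243|    7  -14 z 39 c 48|    9  -14 z 39 c 64|   12  -14 z 39 c 42|   21  -31 z  9 c529|
283    3  -10 z 50 c235|    6  -14 z 42 c127|    9  -14 z 42 c 68|   11  -14 z 42 c 70|   22  -32 z  9 c538|
286    3  -11 z 49 c429|    5  -10 z 52 c 42|    6   -7 z 56 c 56|    8   -8 z 54 c 62|   22  -35 z  7 c541|
289    2   -9 z 55 c 61|    4   -9 z 55 c 81|    6   -8 z 57 c 52|    8   -7 z 58 c 70|   10   -9 z 55 c 65|
292    2   -9 z 58 c 79|    4   -9 z 58 c 53|    5   -8 z 60 c 77|    7   -7 z 60 c 51|   10   -9 z 57 c 79|
295    1   -9 z 60 c 77|    4   -9 z 59 c 60|    5   -8 z 61 c111|    7   -8 z 60 c122|    9   -9 z 59 c 38|
298    1  -10 z 60 c 81|    3   -9 z 61 c 73|    5   -9 z 61 c 83|    7   -9 z 61 c 69|    9  -10 z 60 c 62|
[ -3.7 -10.6   5.2] [-2.2  0.5 -0. ] [0.6 0.  0. ]
```

Call:
send_rows:
  steps: "-1 -0.001 -0.0004 0 0 0 0;-1 -0.001 -0.0004 0 0 0 0;-1 -0.0003 0.0009 0 0 0 0;-1 0 0 0 0 0 0;-1 0 0 0 0 0 0"

```text
clock: 7.9
eef_pos: [0.6382, 0.0032, 0.014]
tool_rot: [0.568, 0.823, -0.002, 0.002]
ft_force: [0.3, -7.2, 2.6]
grip_width: 0.0262
grasp_force: 60.6
```

Call:
send_rows:
  steps: "-1 -0.0003 0.0009 0 0 0 0;-1 0 0 0 0 0 0;-1 0 0 0 0 0 0;-1 0 0 0 0 0 0;-1 0 0 0 0 0 0"

```text
clock: 8.32
eef_pos: [0.6382, 0.0033, 0.0139]
tool_rot: [0.568, 0.823, -0.003, 0.002]
ft_force: [1.6, -8.5, 2.1]
grip_width: 0.0265
grasp_force: 60.6
```

Call:
send_rows:
  steps: "-1 -0.0003 0.0008 0 0 0 0;-1 0 0 0 0 0 0;-1 0 0 0 0 0 0;-1 0 0 0 0 0 0;-1 0 0 0 0 0 0"

```text
clock: 8.73
eef_pos: [0.6382, 0.0033, 0.014]
tool_rot: [0.568, 0.823, -0.003, 0.003]
ft_force: [2.0, -10.5, 1.6]
grip_width: 0.0263
grasp_force: 60.5
```

Run:
```python
from h import *
from scipy.spatial.transform import Rotation as Ro
o=get_obs(); w=camera('wrist'); T=np.eye(4);T[:3,:3]=Ro.from_quat(o['tool_rot']).as_matrix();T[:3,3]=o['eef_pos']
w['extrinsics']=np.linalg.inv(T@w['T_tool_cam']); np.savez('pics/w6.png.npz',**w)
j=cv2.cvtColor(w['frame'],cv2.COLOR_RGB2BGR)
cv2.imwrite('pics/w6.png',cv2.resize(j[0:300,200:480],None,fx=2,fy=2,interpolation=cv2.INTER_CUBIC)); print(o['eef_pos'],o['ft_force'],o['ft_torque'])
```

```text
[0.63818295 0.00329487 0.01396441] [  1.97526548 -10.54446131   1.63493907] [-2.13535476 -0.3653761  -0.24543517]
```

View pics/w6.png

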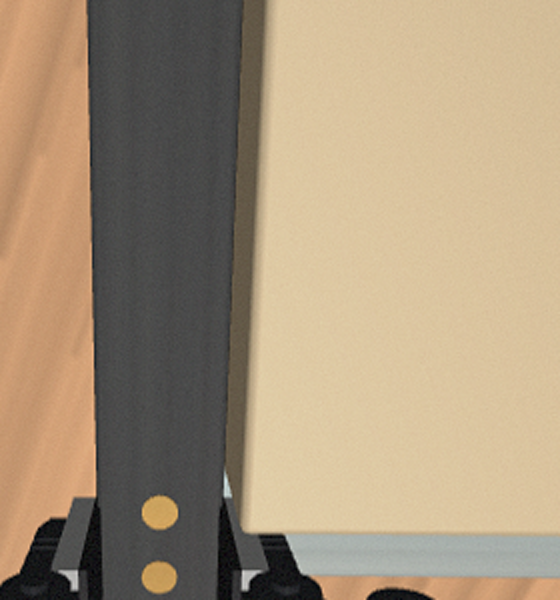

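Run:
```python
from m import *
meas('w6.png',(200,0),2,dict(bc=(243.5,531),b2=(267.5,5),b3=(555,535),s1=(223,465),s2=(243,5),o1=(320,574),o2=(550,576)))
```

```text
brick corner [0.64475595 0.02649582] yaw 20.421930625606024 stock yaw 19.953523448270772 gapx at s1,s2 1.036673884649246 0.3553753213901504
gapy 0.3724927840469263
gapy 0.36589752390930386
end yaw 19.94927239100476 blade yaw 20.20660072567362
```

Call:
send_rows:
  steps: "-1 0.0005 -0.0008 0 0 0 0;-1 0.0008 0.0003 0 0 0 0;-1 0.0008 0.0003 0 0 0 0;-1 0 0 0 0 0 0;-1 0 0 0 0 0 0"

```text
clock: 9.2
eef_pos: [0.6382, 0.0033, 0.0139]
tool_rot: [0.568, 0.823, -0.004, 0.001]
ft_force: [-4.1, -10.2, 5.0]
grip_width: 0.0262
grasp_force: 60.9
```

Call:
send_rows:
  steps: "-1 0.0008 0.0003 0 0 0 0;-1 0 0 0 0 0 0;-1 0 0 0 0 0 0;-1 0 0 0 0 0 0;-1 0 0 0 0 0 0"

```text
clock: 9.62
eef_pos: [0.6383, 0.0033, 0.0139]
tool_rot: [0.568, 0.823, -0.004, 0.001]
ft_force: [-5.5, -11.8, 6.4]
grip_width: 0.0261
grasp_force: 61.1
```

Call:
send_rows:
  steps: "-1 -0.0007 -0.0016 0 0 0 0;-1 -0.0007 -0.0016 0 0 0 0;-1 0 0 0 0 0 0;-1 0 0 0 0 0 0;-1 0 0 0 0 0 0"

```text
clock: 10.03
eef_pos: [0.6382, 0.0033, 0.0139]
tool_rot: [0.567, 0.824, -0.002, 0.0]
ft_force: [-2.9, -6.6, 4.6]
grip_width: 0.0258
grasp_force: 61.0
```

Call:
send_rows:
  steps: "-0.1 0 0 0 0 0 0;0 0 0 0 0 0 0;0 0 0 0 0 0 0;0 0 0 0 0 0 0;0 0 0 0 0 0 0"

```text
clock: 10.45
eef_pos: [0.6388, 0.0054, 0.0136]
tool_rot: [0.566, 0.824, 0.0, -0.0]
ft_force: [-0.3, 0.2, -0.1]
grip_width: 0.0427
grasp_force: 0.0
```

Call:
send_rows:
  steps: "0 0 0 0.02 0 0 0;0 0 0 0.03 0 0 0;-1 -0.022 0.0158 0 0 0 0;-1 -0.022 0.0158 0 0 0 0;-1 -0.022 0.0158 0 0 0 0"

```text
clock: 10.87
eef_pos: [0.5728, 0.0528, 0.0646]
tool_rot: [0.567, 0.824, 0.001, 0.001]
ft_force: [0.0, 1.0, -0.8]
grip_width: 0.0074
grasp_force: 0.0
```

Call:
send_rows:
  steps: "-1 0 0 -0.02 0 0 0;-1 0 0 -0.02 0 0 0;-1 0 0 -0.015 0 0 0;-1 0 0 0 0 0 0;-1 0 0 0 0 0 0"

```text
clock: 11.28
eef_pos: [0.572, 0.0524, 0.0082]
tool_rot: [0.566, 0.824, -0.001, -0.001]
ft_force: [-0.3, 0.2, 0.7]
grip_width: -0.0001
grasp_force: 0.0
```

Call:
send_rows:
  steps: "-1 0.0038 0.0014 0 0 0 0;-1 0.0038 0.0014 0 0 0 0;-1 0.0019 0.0007 0 0 0 0;-1 0 0 0 0 0 0;-1 0 0 0 0 0 0"

```text
clock: 11.7
eef_pos: [0.583, 0.0558, 0.0095]
tool_rot: [0.567, 0.824, 0.0, 0.0]
ft_force: [0.1, -1.0, 1.0]
grip_width: -0.0002
grasp_force: 0.0
```

Call:
send_rows:
  steps: "-1 0.0009 0.0004 0 0 0 0;-1 0.0009 0.0004 0 0 0 0;-1 0.0009 0.0003 0 0 0 0;-1 0 0 0 0 0 0;-1 0 0 0 0 0 0"

```text
clock: 12.12
eef_pos: [0.585, 0.0568, 0.0089]
tool_rot: [0.567, 0.824, -0.0, -0.0]
ft_force: [0.1, -0.2, -0.3]
grip_width: -0.0005
grasp_force: 0.0
```

Call:
send_rows:
  steps: "-1 0.0009 0.0004 0 0 0 0;-1 0.0009 0.0004 0 0 0 0;-1 0 0 0 0 0 0;-1 0 0 0 0 0 0;-1 0 0 0 0 0 0"

```text
clock: 12.53
eef_pos: [0.5868, 0.0576, 0.0089]
tool_rot: [0.567, 0.824, -0.0, -0.0]
ft_force: [0.4, -0.2, 0.9]
grip_width: -0.0004
grasp_force: 0.0
```

Call:
send_rows:
  steps: "-1 0.0009 0.0004 0 0 0 0;-1 0.0009 0.0003 0 0 0 0;-1 0 0 0 0 0 0;-1 0 0 0 0 0 0;-1 0 0 0 0 0 0"

```text
clock: 12.95
eef_pos: [0.5884, 0.0583, 0.0088]
tool_rot: [0.567, 0.824, -0.0, -0.0]
ft_force: [-0.7, -0.7, -0.5]
grip_width: 0.0
grasp_force: 0.5
```

Call:
send_rows:
  steps: "-1 0.0009 0.0004 0 0 0 0;-1 0.0009 0.0003 0 0 0 0;-1 0 0 0 0 0 0;-1 0 0 0 0 0 0;-1 0 0 0 0 0 0"

```text
clock: 13.37
eef_pos: [0.5885, 0.0584, 0.0087]
tool_rot: [0.567, 0.824, -0.002, -0.001]
ft_force: [-4.5, -1.9, 3.8]
grip_width: -0.0001
grasp_force: 2.9
```

Call:
send_rows:
  steps: "-1 0.0009 0.0004 0 0 0 0;-1 0.0005 0.0002 0 0 0 0;-1 0 0 0 0 0 0;-1 0 0 0 0 0 0;-1 0 0 0 0 0 0"

```text
clock: 13.78
eef_pos: [0.5885, 0.0584, 0.0086]
tool_rot: [0.567, 0.824, -0.003, -0.002]
ft_force: [-8.0, -2.9, 5.5]
grip_width: -0.0002
grasp_force: 4.6
```

Call:
send_rows:
  steps: "-1 -0.004 -0.0015 0 0 0 0;-1 -0.004 -0.0015 0 0 0 0;-1 0 0 0.03 0 0 0;-1 0 0 0.04 0 0 0;-1 0 0 0.015 0 0 0"

```text
clock: 14.2
eef_pos: [0.5867, 0.057, 0.0986]
tool_rot: [0.567, 0.824, 0.003, 0.003]
ft_force: [1.1, 0.6, -0.1]
grip_width: 0.0003
grasp_force: 0.0
```

Call:
send_rows:
  steps: "-1 0.028 -0.0168 0 0 0 0;-1 0.028 -0.0168 0 0 0 0;-1 0.028 -0.0168 0 0 0 0;-1 0.028 -0.0168 0 0 0 0;-1 0 0 0 0 0 0"

```text
clock: 14.62
eef_pos: [0.7007, -0.0141, 0.0926]
tool_rot: [0.568, 0.823, 0.001, 0.002]
ft_force: [-0.3, -0.6, -0.8]
grip_width: 0.0002
grasp_force: 0.0
```

Call:
send_rows:
  steps: "-1 -0.003 0 -0.03 0 0 0;-1 0 0 -0.03 0 0 0;-1 0 0 -0.02 0 0 0;-1 0 0 -0.0065 0 0 0;-1 0 0 0 0 0 0"

```text
clock: 15.03
eef_pos: [0.6908, -0.0103, 0.0047]
tool_rot: [0.567, 0.824, -0.001, -0.002]
ft_force: [-0.4, 0.6, -0.4]
grip_width: -0.0003
grasp_force: 0.0
```

Call:
send_rows:
  steps: "-1 -0.0014 0.0038 0 0 0 0;-1 -0.001 0.0028 0 0 0 0;-1 -0.0003 0.0009 0 0 0 0;-1 0 0 0 0 0 0;-1 0 0 0 0 0 0"

```text
clock: 15.45
eef_pos: [0.691, -0.0028, 0.0089]
tool_rot: [0.566, 0.824, 0.001, 0.001]
ft_force: [-0.3, 0.4, -0.9]
grip_width: -0.0002
grasp_force: 0.0
```

Call:
send_rows:
  steps: "-1 0 0 -0.004 0 0 0;-1 -0.0003 0.0009 0 0 0 0;-1 -0.0003 0.0009 0 0 0 0;-1 0 0 0 0 0 0;-1 0 0 0 0 0 0"

```text
clock: 15.87
eef_pos: [0.6913, -0.0036, 0.0042]
tool_rot: [0.567, 0.823, -0.0, 0.003]
ft_force: [2.7, -5.2, 1.0]
grip_width: -0.0002
grasp_force: 3.1
```

Call:
send_rows:
  steps: "-1 -0.0003 0.0009 0 0 0 0;-1 -0.0003 0.0009 0 0 0 0;-1 0 0 0 0 0 0;-1 0 0 0 0 0 0;-1 0 0 0 0 0 0"

```text
clock: 16.28
eef_pos: [0.6912, -0.0035, 0.0043]
tool_rot: [0.568, 0.823, -0.001, 0.004]
ft_force: [5.1, -8.9, 0.8]
grip_width: 0.0002
grasp_force: 4.9
```

Call:
send_rows:
  steps: "-1 -0.0003 0.0009 0 0 0 0;-1 -0.0002 0.0005 0 0 0 0;-1 0 0 0 0 0 0;-1 0 0 0 0 0 0;-1 0 0 0 0 0 0"

```text
clock: 16.7
eef_pos: [0.6912, -0.0034, 0.0043]
tool_rot: [0.568, 0.823, -0.002, 0.005]
ft_force: [5.7, -12.2, -0.3]
grip_width: 0.0004
grasp_force: 6.3
```

Call:
send_rows:
  steps: "-1 0.002 -0.005 0 0 0 0;-1 0.002 -0.005 0 0 0 0;-1 0 0 0.03 0 0 0;-1 0 0 0.04 0 0 0;-1 0 0 0.04 0 0 0"

```text
clock: 17.12
eef_pos: [0.6903, -0.0077, 0.112]
tool_rot: [0.567, 0.824, -0.001, -0.003]
ft_force: [0.6, 0.1, 0.2]
grip_width: 0.0001
grasp_force: 0.0
```

Call:
send_rows:
  steps: "-1 -0.03 -0.015 0 0 0 0;-1 0 -0.01 0 0 0 0;-1 0 0 0 0 0 0;-1 0 0 0 0 0 0;-1 0 0 0 0 0 0"

```text
clock: 17.53
eef_pos: [0.6629, -0.0324, 0.1128]
tool_rot: [0.566, 0.824, 0.0, -0.0]
ft_force: [-0.9, -0.6, 0.6]
grip_width: 0.0001
grasp_force: 0.0
```

Run:
```python
from h import *
from scipy.spatial.transform import Rotation as Ro
c=snap('top','t7.png')
o=get_obs(); w=camera('wrist'); T=np.eye(4);T[:3,:3]=Ro.from_quat(o['tool_rot']).as_matrix();T[:3,3]=o['eef_pos']
w['extrinsics']=np.linalg.inv(T@w['T_tool_cam']); np.savez('pics/w7.png.npz',**w)
j=cv2.cvtColor(w['frame'],cv2.COLOR_RGB2BGR)
cv2.imwrite('pics/w7.png',cv2.resize(j,(800,600),interpolation=cv2.INTER_CUBIC)); print(o['eef_pos'],o['ft_force'])
# change of scene between first and now, away from arm
a=ld('top1.png')['frame'].astype(int);d=np.abs(a-c['frame']).sum(2)>60
n,l,st,_=cv2.connectedComponentsWithStats(d.astype(np.uint8)); print([s.tolist() for s in st[1:] if s[4]>8])
```

```text
[ 0.66294631 -0.03231473  0.11270108] [ 0.62828658  0.17281358 -0.02571345]
[[296, 116, 3, 9, 12], [247, 123, 15, 40, 223], [263, 123, 29, 46, 706], [297, 125, 4, 34, 74], [292, 126, 4, 33, 63], [266, 164, 8, 10, 40], [255, 168, 4, 7, 16], [285, 170, 7, 5, 11], [220, 178, 36, 20, 331], [236, 179, 67, 125, 5642], [243, 216, 6, 39, 75], [198, 287, 105, 125, 2932], [299, 296, 4, 3, 9], [191, 305, 18, 29, 389], [208, 331, 2, 12, 15], [0, 336, 133, 84, 4027], [208, 344, 9, 42, 96], [34, 358, 15, 5, 36], [250, 364, 40, 28, 567], [241, 381, 6, 14, 39], [286, 381, 8, 22, 108], [0, 390, 21, 8, 37], [0, 399, 75, 21, 648], [287, 405, 3, 8, 17], [236, 410, 3, 9, 18]]
```

View pics/w7.png

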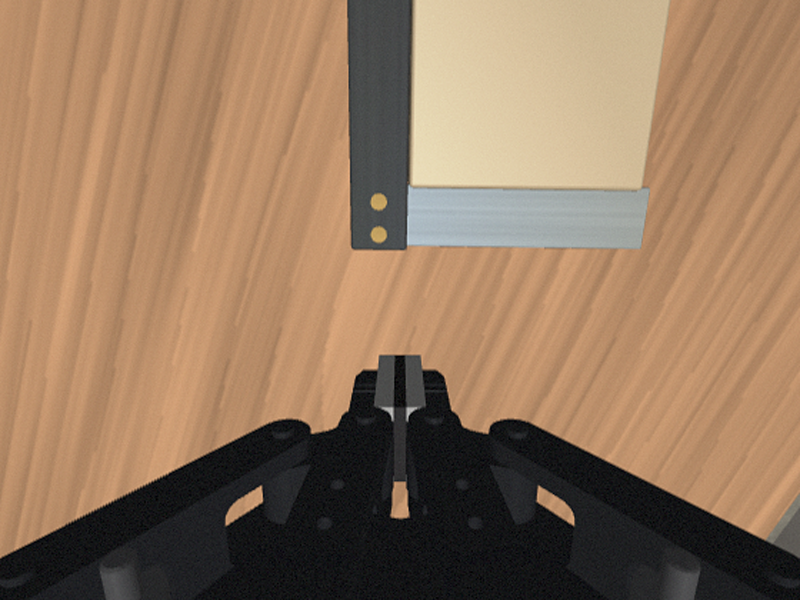

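The square's stock lies along the brick's near side (about column 410) and the blade along its right end (about row 187), with no visible gap. I'll measure it as a check.

Run:
```python
from m import *
meas('w7.png',(0,0),800/560,dict(bc=(410.5,187),b2=(413,5),b3=(641,188.5),s1=(407.5,180),s2=(410.5,5),o1=(412,245),o2=(640,248)))
```

```text
brick corner [0.64565081 0.02510046] yaw 20.531277537889324 stock yaw 20.225761642442706 gapx at s1,s2 0.8435785503169566 0.4848997943624248
gapy -0.2890528279005302
gapy -0.30784994559128265
end yaw 20.603785672844793 blade yaw 20.208939639717325
```

```bash
python3 -c "
from workcell import *
print(job_done())"
```

```text
the job is handed in; nothing more can be done
None
```

The steel square lies flush on the brick's near right-hand corner: test pushes of about 8 N on the stock and 13 N on the blade met a hard stop, and the last picture shows no visible gap (measured under 1 mm, about the camera's accuracy). Before and after pictures show no shift of the brick or the visible bystanders, the robot is clear of everything, and I handed the job in at about 17.6 s of the 54 s; no verdict came back.

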